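Unstack a cut weldment kit onto its kit tiles

TASK

Take the stack of cut steel parts apart one at a time from the top down, and lay each part flat and centred on the tile that carries the painted outline of its own shape and size; the base plate and the square block must also lie square with their outlines. Set each part down on its tile and let go there rather than dropping it, and do not disturb the tape measure or the hammer.

Things in the scene. Friction and masses are not known exactly. Their poses are not given: they have to be found in the camera images.
- bush: Plain steel bush (short thick tube), 28 mm outside diameter, 16 mm bore, 30 mm tall, about 0.1 kg, standing upright on top of the square block. Origin: centre of its underside; z up along its axis.
- block: Square bare-steel block, 40 x 40 mm and 22 mm tall, about 0.27 kg, lying on the flange under the bush. Origin: centre of its underside; z up, x and y square to its sides.
- flange: Round dark mill-scaled steel flange disc, 54 mm diameter and 16 mm thick, about 0.28 kg, lying on the base plate under the block. Origin: centre of its underside; z up.
- base_plate: Rectangular bare-steel base plate, 100 mm (its x) by 60 mm (its y) and 12 mm thick, about 0.56 kg, lying on the table at the bottom of the stack. Origin: centre of its underside; z up.
- bush_tile: Fixed aluminium tile lying flat on the table, 56 x 56 mm and 4 mm thick, with a thin dark outline of the bush (filled circle, 32 mm diameter, the smaller of the two circles) painted in the middle of its top. Origin: centre of its underside (the top is 4 mm above); z up, x and y along its sides.
- block_tile: Fixed aluminium tile lying flat on the table, 68 x 68 mm and 4 mm thick, with a thin dark outline of the square block (filled square, 44 mm) painted in the middle of its top. Origin: centre of its underside (the top is 4 mm above); z up, x and y along its sides, as the outline's.
- flange_tile: Fixed aluminium tile lying flat on the table, 84 x 84 mm and 4 mm thick, with a thin dark outline of the flange (filled circle, 58 mm diameter, the larger of the two circles) painted in the middle of its top. Origin: centre of its underside (the top is 4 mm above); z up, x and y along its sides.
- plate_tile: Fixed aluminium tile lying flat on the table, 124 x 84 mm and 4 mm thick, with a thin dark outline of the base plate (filled rectangle, 104 x 64 mm) painted in the middle of its top. Origin: centre of its underside (the top is 4 mm above); z up, x along the long side of tile and outline.
- tape: Bystander: loose yellow tape measure, 70 x 36 x 66 mm tall, standing on the table at the robot's right. Origin: centre of its underside. Leave alone.
- hammer: Bystander: loose hammer, 260 mm long, lying on the table at the robot's left, its length along its x, head at +x. Leave alone.
Not all that is in view belongs to the job. Of the things that look like the base_plate, take the one that is farthest to the robot's right at the start. Several things have the shape of the flange; the one meant has the colours described above.

How it is judged:
By the outcome, as a careful person would: the job done as asked, in the order asked, and still so for the second after the job is handed in, with the robot touching nothing.
It also fails if it takes over 120 s, if anything falls off the work surface, if the arm or the gripper's body presses on something with over 40 N, if the wrist force passes 120 N, or if a joint passes its speed limit or range.

ROBOT

A 6-joint arm with a two-finger parallel gripper is mounted at the origin on the work surface. World frame = base frame: x ahead of the robot, y to its left, z up, the work surface at z = 0. Lengths are in m, angles in rad, forces in N, time in s.
With the tool pointing down it reaches from about 0.225 to 0.875 m from the base axis. Payload 3.4 kg.
Tool frame: the origin (TCP) lies at the very end of the fingers, on their centre line; the grasp point (between the pads) lies 19 mm behind it; z points along the fingers, y is the line along which they close (so a half turn about z gives the same grasp; the last joint's range is limited). The gripper opens to 85 mm and grips with 20 to 120 N. Pads are 22 mm wide; open, the fingers measure 114 mm over their backs; the gripper's body (76 mm by 85 mm) begins 54 mm behind the grasp point. The pads swing forward as they close: fully open they stand 13 mm farther back than shut.
Start: joints at [0.994, 0.276, 1.505, -0, 1.361, -0.121], TCP at [0.253, 0.516, 0.231] pointing down, gripper open.
Joint ranges: [-2.89, 2.89], [-0.75, 2.08], [0.22, 2.7], [-1.18, 4.32], [0.11, 2.71], [-2.7, 2.7]. Speed limits (rad/s): [2.57, 2.57, 3.14, 3.14, 3.14, 3.14].

INTERFACE

Orientations are given as a unit quaternion [w, x, y, z].
In Python, from rig import readout, vision, manip gives the robot as it stands.
- The arm moves only by the shell command python3 -m handwheel 'ROWS' [FORCE]. ROWS is JSON, a list of rows, each a list of 3 entries, a list of its own where there are three numbers: the shift along the tool's x, y, z in mm, then the turn, a rotation vector about the tool's x, y, z in units of 6 degrees (1.0 is 6 degrees), then the closure, from -1 (fully open) to 1 (shut), so that 0 is half open. A call has 1 to 20 rows; each row shifts and turns the commanded pose from where the row before left it, along the tool's axes as they then stand; what a row does not reach is not made up. A row lasts 1/8 s, in which the tool goes at most 62.5 mm and 10.7 degrees, less where a joint would pass 70% of its speed; a pose out of reach is approached as far as the arm can. A call is refused whole if a number of a shift passes 62.5 or a number of a turn 1, either way. A call with a gripper value outside its range is refused whole. The fingers move at their own pace and stop on an object; FORCE is the grip in N (left out, the last holds). Time passes only in rows, so rows that do not move let the fingers close. It gives the time, the measured TCP pose, the force, the opening and the grip force at its end, in the units of the state.
- readout.get_state(): the state, without advancing time (a new reading comes with each control period).
- vision.get_image(name): name is "scene" or "top" or "wrist"; returns the picture (384x512x3 uint8, blue, green, red); there is no depth.
- vision.camera_params(name): a dict with "intrinsics" (3x3 intrinsics, pixels), "rvec" (rotation vector, rad) and "tvec" (3), from world to camera coordinates, as OpenCV has them; the wrist camera has in their place "hand_eye" (4x4, takes a point from camera to tool coordinates, whose origin is the TCP and whose axes are the flange's). Camera axes: x right, y down, z forward; pixel columns grow to the right and rows downward; lengths in m; the calibration is good to about 2 mm. A picture is of the moment at which its call begins: read the wrist's pose just before it. camera_params takes no time and is no camera call.
- manip.sign_off(): hands the job in; it is judged then, once.
The state is a dict: "clock": time; "qpos": joint angles; "qd": joint speeds; "effort": joint torques, N m; "position": TCP position; "ee_rot": TCP orientation; "contact_force": force on the tool from outside, world axes, zero at the start; "moment": the same for the moment, N m; "width": finger opening in m; "gripper_force": force on a finger pad.
Only numpy, scipy, OpenCV 4.12 (cv2) and the standard library are available. Lean on these libraries where they do the work, as an engineer would, in place of code of your own. Each camera call takes 0.05 s, during which the arm holds its last target. There are 200 camera calls.

## Working session

There is one attempt and no reset: what is moved stays moved. The work goes in short steps, Python scripts to look and compute and a shell command to move; the robot and the scene stay as the last step left them, time stands still between calls to the robot, and variables do not carry over. Pictures are saved under pics/ and viewed, at most 14 in all, crops included, and the job is handed in when it is done.

```bash
mkdir -p pics; ls; python3 - <<'E'
from rig import readout, vision
import cv2, numpy as np
print(readout.get_state())
for n in("scene","top"):
    im=vision.get_image(n); cv2.imwrite(f"pics/{n}0.png",im); cv2.imwrite(f"pics/{n}0_big.png",cv2.resize(im,(800,600),interpolation=cv2.INTER_CUBIC)); print(n,vision.camera_params(n))
print(vision.camera_params("wrist"))
E
```

```text
pics
{'clock': 0.0, 'qpos': array([ 9.93972132e-01,  2.76604682e-01,  1.50617221e+00,  9.22686109e-06,
        1.36068901e+00, -1.20977346e-01]), 'qd': array([6.05761995e-04, 2.89793756e-05, 1.33864823e-04, 8.02143975e-04,
       6.54795247e-05, 1.16169661e-03]), 'effort': array([-5.13775631e-04, -4.16773903e+01, -2.45808506e+01, -5.13331433e-04,
        1.10193048e-02,  1.91850904e-05]), 'position': array([0.25281982, 0.51583198, 0.23041862]), 'ee_rot': array([-3.24437931e-04,  2.25955984e-01,  9.74137062e-01, -8.78648473e-04]), 'contact_force': array([ 0.88149671,  0.6912698 , -0.46335719]), 'moment': array([ 0.009647  ,  0.05320651, -0.00159812]), 'gripper_force': 0.0, 'width': 0.08530745305166418}
scene {'intrinsics': array([[496.35035654,   0.        , 260.67611621],
       [  0.        , 496.35035654, 188.15028981],
       [  0.        ,   0.        ,   1.        ]]), 'rvec': array([ 0.7420818 ,  2.63557373, -1.09588988]), 'tvec': array([ 0.41601359, -0.15761333,  1.47922421])}
top {'intrinsics': array([[465.41547229,   0.        , 253.85665011],
       [  0.        , 465.41547229, 189.92782428],
       [  0.        ,   0.        ,   1.        ]]), 'rvec': array([ 2.08254171, -2.14805831,  0.21547748]), 'tvec': array([0.02057593, 0.50981856, 1.46172304])}
{'intrinsics': array([[280.07243087,   0.        , 250.7178642 ],
       [  0.        , 280.07243087, 184.02783209],
       [  0.        ,   0.        ,   1.        ]]), 'hand_eye': array([[-3.56662044e-04, -9.56476400e-01, -2.91809475e-01,
         7.44627953e-02],
       [ 9.99999248e-01,  1.19087198e-06, -1.22614530e-03,
        -4.52899912e-04],
       [ 1.17312655e-03, -2.91809693e-01,  9.56475680e-01,
        -1.41851813e-01],
       [ 0.00000000e+00,  0.00000000e+00,  0.00000000e+00,
         1.00000000e+00]])}
```

View pics/top0_big.png

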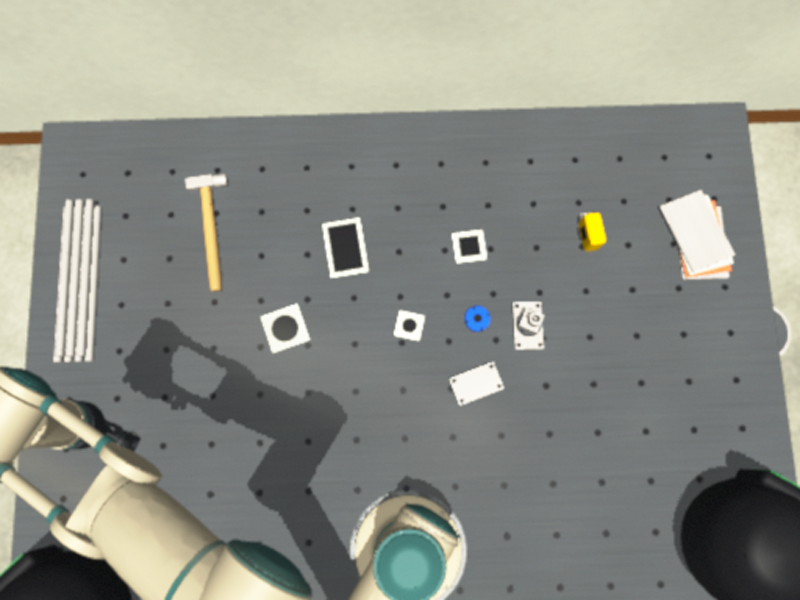

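View pics/scene0_big.png

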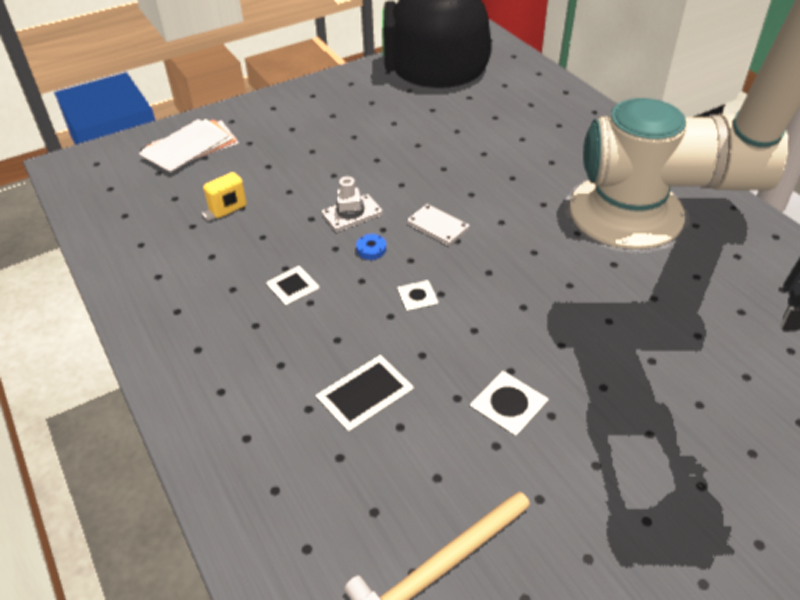

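Top view (800x600 px): tiles are the flange tile at (285,328), bush tile (409,325), plate tile (345,247) and block tile (469,246). The stack is at (528,325), the tape at (593,231) and the hammer at (210,230). 
- Base-plate lookalikes: the plate under the stack at (528,325) and the loose plate at (476,384). The stack's plate is farther to the robot's right (image right), so I take that one.
- Flange lookalikes: the dark disc in the stack and the blue ring at (477,318). The dark one fits the description. 

I'll triangulate both views and look at an enlarged crop.

```bash
cat > h.py <<'E'
import numpy as np, cv2
from rig import readout, vision
from scipy.spatial.transform import Rotation as R
def cam(n, st=None):
    p=vision.camera_params(n); K=p["intrinsics"]
    if n!="wrist":
        Rm=cv2.Rodrigues(p["rvec"])[0]; return K,Rm,p["tvec"]
    q=st["ee_rot"]; T=np.eye(4); T[:3,:3]=R.from_quat([q[1],q[2],q[3],q[0]]).as_matrix(); T[:3,3]=st["position"]
    M=np.linalg.inv(T@p["hand_eye"]); return K,M[:3,:3],M[:3,3]
def ray(c,px):
    K,Rm,t=c; d=Rm.T@np.linalg.solve(K,[px[0],px[1],1]); return -Rm.T@t, d
def onplane(c,px,z):
    o,d=ray(c,px); return o+d*(z-o[2])/d[2]
def tri(cs,pxs):
    P=[K@np.c_[Rm,t] for K,Rm,t in cs]
    X=cv2.triangulatePoints(P[0],P[1],np.array(pxs[0],float),np.array(pxs[1],float)).ravel(); return X[:3]/X[3]
def proj(c,X):
    K,Rm,t=c; p=K@(Rm@np.asarray(X)+t); return p[:2]/p[2]
def wrist(name):
    st=readout.get_state(); im=vision.get_image("wrist"); cv2.imwrite(f"pics/{name}.png",im)
    np.save(f"pics/{name}.npy",np.r_[st["position"],st["ee_rot"]]); return im,cam("wrist",st)
def wcam(name):
    a=np.load(f"pics/{name}.npy"); return cam("wrist",dict(position=a[:3],ee_rot=a[3:]))
E
python3 - <<'E'
from h import *
c=[cam("top"),cam("scene")]
s=0.64
for n,a,b in [("flange_tile",(285,328),(509,402)),("bush_tile",(409,325),(418,295)),("plate_tile",(345,247),(365,391)),("block_tile",(469,246),(292.5,285.5)),("loose",(476,384),(438,224)),("blue",(477,318),(371,245)),("bushtop",(537,313),(347,182)),("tape",(595,230),(225,193))]:
    X=tri(c,[np.array(a)*s,np.array(b)*s]); print(n,X.round(3),onplane(c[0],np.array(a)*s,.004).round(3))
print("stackplate",onplane(c[0],np.array((528,325))*s,.012).round(3))
a=cv2.resize(cv2.imread("pics/top0.png")[180:270,280:370],(395,395),interpolation=cv2.INTER_CUBIC)
b=cv2.resize(cv2.imread("pics/scene0.png")[100:180,195:305],(543,395),interpolation=cv2.INTER_CUBIC)[:, :400]
cv2.imwrite("pics/crop0.png",np.hstack([a,b]))
E
```

```text
flange_tile [0.458 0.246 0.   ] [0.46  0.244 0.004]
bush_tile [ 0.456 -0.018  0.001] [ 0.458 -0.02   0.004]
plate_tile [0.633 0.115 0.002] [0.634 0.114 0.004]
block_tile [ 0.628 -0.156 -0.001] [ 0.628 -0.156  0.004]
loose [ 0.327 -0.155  0.005] [ 0.328 -0.156  0.004]
blue [ 0.466 -0.164  0.011] [ 0.468 -0.165  0.004]
bushtop [ 0.456 -0.275  0.079] [ 0.475 -0.294  0.004]
tape [ 0.643 -0.423  0.033] [ 0.655 -0.434  0.004]
stackplate [ 0.449 -0.272  0.012]
```

View pics/crop0.png

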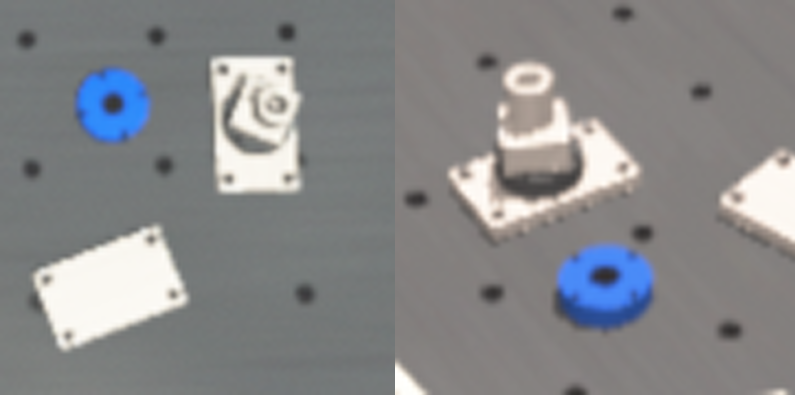

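The crops show the bush, square block and dark flange on the drilled plate at top px (528,325). The blue ring and the loose plate are decoys. The bush top triangulates to 0.079 m, which fits the 80 mm stack, and the tiles come out near z = 0. Next I work out the moves for closer wrist views.

```bash
cat > go.py <<'E'
import sys; from h import *
# usage: go.py x y z yaw_of_tool_x(deg) ; prints turn (units of 6deg, tool axes) then shift (mm) in the turned axes
x,y,z,a=map(float,sys.argv[1:5]); st=readout.get_state(); q=st["ee_rot"]; a=np.radians(a)
R0=R.from_quat([q[1],q[2],q[3],q[0]])
R1=R.from_matrix(np.array([[np.cos(a),np.sin(a),0],[np.sin(a),-np.cos(a),0],[0,0,-1]]))
print("turn",(np.degrees((R0.inv()*R1).as_rotvec())/6).round(2),"shift mm",(R1.inv().apply(np.array([x,y,z])-st["position"])*1e3).round(1),"t",round(st["clock"],2),"j6",st["qpos"][5].round(2))
E
python3 go.py .54 .17 .25 180
```

```text
turn [-0.02 -0.01 -4.35] shift mm [-287.1 -345.9  -19.5] t 0.1 j6 -0.12
```

```bash
python3 -m handwheel '[[[0,0,-4],[0,0,-0.87],-1],[[0,0,-4],[0,0,-0.87],-1],[[0,0,-4],[0,0,-0.87],-1],[[0,0,-4],[0,0,-0.87],-1],[[0,0,-4],[0,0,-0.87],-1],[[-41,-49.4,0],[0,0,0],-1],[[-41,-49.4,0],[0,0,0],-1],[[-41,-49.4,0],[0,0,0],-1],[[-41,-49.4,0],[0,0,0],-1],[[-41,-49.4,0],[0,0,0],-1],[[-41,-49.4,0],[0,0,0],-1],[[-41,-49.4,0],[0,0,0],-1],[[0,0,0],[0,0,0],-1],[[0,0,0],[0,0,0],-1],[[0,0,0],[0,0,0],-1]]' && python3 - <<'E'
from h import *
im,c=wrist("w1"); cv2.imwrite("pics/w1b.png",cv2.resize(im,(800,600),interpolation=cv2.INTER_CUBIC))
E
python3 go.py .54 -.09 .25 180
```

```text
clock: 1.98
position: [0.5314, 0.1807, 0.2512]
ee_rot: [-0.0, -0.001, 1.0, 0.0]
contact_force: [-0.4, 0.7, -0.6]
width: 0.0856
gripper_force: 0.0
turn [ 0.   -0.    0.02] shift mm [  -8.6 -270.8    1.3] t 2.02 j6 -1.37
```

View pics/w1b.png

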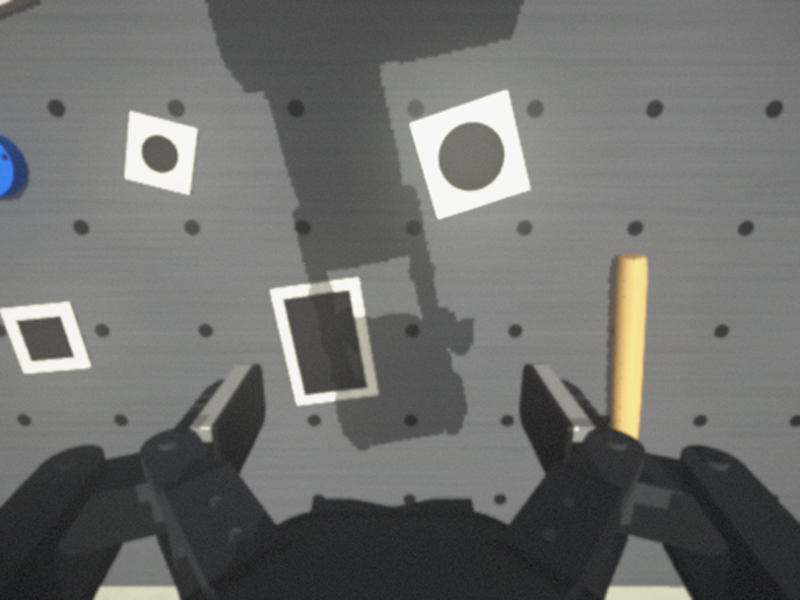

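Wrist view (800x600): flange tile at (470,155), bush tile (160,153), block tile (45,338), plate tile (323,341, partly shadowed), fingers at the bottom. I'll move on to a view of the bush and block tiles and the stack, then fit the corners.

```bash
python3 -m handwheel '[[[0,-56,0],[0,0,0],-1],[[0,-56,0],[0,0,0],-1],[[0,-56,0],[0,0,0],-1],[[0,-56,0],[0,0,0],-1],[[0,-56,0],[0,0,0],-1],[[0,-56,0],[0,0,0],-1],[[0,0,0],[0,0,0],-1],[[0,0,0],[0,0,0],-1],[[0,0,0],[0,0,0],-1]]' && python3 - <<'E'
from h import *
im,c=wrist("w2"); cv2.imwrite("pics/w2b.png",cv2.resize(im,(800,600),interpolation=cv2.INTER_CUBIC))
E
cat > quads.py <<'E'
from h import *
# white quads with sizes on the plane z=4mm, in each view
for n in ("w1","w2"):
    im=cv2.imread(f"pics/{n}.png"); c=wcam(n); g=cv2.cvtColor(im,cv2.COLOR_BGR2GRAY)
    seen=[]
    for th in (135,150,170,190,210):
        cs,_=cv2.findContours((g>th).astype(np.uint8),cv2.RETR_EXTERNAL,cv2.CHAIN_APPROX_NONE)
        for k in cs:
            if not 500<cv2.contourArea(k)<9000: continue
            hull=cv2.convexHull(k); q=cv2.approxPolyDP(hull,6,True)
            if len(q)!=4: continue
            q=cv2.cornerSubPix(g,q.astype(np.float32),(4,4),(-1,-1),(3,50,.01)).reshape(-1,2)
            X=np.array([onplane(c,p,.004) for p in q]); s=np.linalg.norm(X-np.roll(X,-1,0),axis=1)*1e3
            m=X.mean(0); e=(X[1]-X[0]) if s[0]+s[2]>s[1]+s[3] else X[2]-X[1]
            f=(X[2]-X[3]) if s[0]+s[2]>s[1]+s[3] else X[3]-X[0]; e=e+f
            print(n,th,q.mean(0).round(1),"xy mm",(m[:2]*1e3).round(1),"sides",s.round(1),"ang",round(np.degrees(np.arctan2(e[1],e[0]))%180,2))
    # dark blobs
    for th in (45,60):
        cs,_=cv2.findContours((g<th).astype(np.uint8),cv2.RETR_EXTERNAL,cv2.CHAIN_APPROX_NONE)
        for k in cs:
            if 200<cv2.contourArea(k)<4000:
                P=np.array([onplane(c,p,.004)[:2]*1e3 for p in k.reshape(-1,2)],np.float32); (o,sz,a)=cv2.minAreaRect(P)
                A=cv2.contourArea(P); M=cv2.moments(P); print(n,"dark",th,"c",np.round([M["m10"]/M["m00"],M["m01"]/M["m00"]],1),"rect",np.round(sz,1),round(a,1),"A",round(A),"diam",round(2*(A/np.pi)**.5,1))
E
python3 quads.py
```

```text
clock: 3.15
position: [0.5324, -0.1545, 0.2514]
ee_rot: [0.0, -0.001, 1.0, 0.0]
contact_force: [0.3, 0.3, -0.0]
width: 0.0852
gripper_force: 0.0
w1 135 [402.8 221.2] xy mm [639.5 410.9] sides [ 22.  195.   25.5 180.7] ang 6.78
w1 150 [ 29.1 215.6] xy mm [ 625.8 -153.3] sides [68.4 68.7 68.1 66.5] ang 5.16
w1 150 [208.1 218.2] xy mm [631.6 116. ] sides [123.5  84.  124.   84. ] ang 8.41
w1 150 [402.8 221.2] xy mm [639.5 410.9] sides [195.   25.5 180.6  22. ] ang 6.78
w1 150 [102.1  97.6] xy mm [456.  -17.4] sides [56.4 56.4 55.9 56.1] ang 165.32
w1 150 [301.3  99. ] xy mm [458.2 247.1] sides [84.  83.9 84.8 83.9] ang 18.22
w1 170 [ 29.1 215.6] xy mm [ 625.8 -153.3] sides [68.4 68.7 68.1 66.5] ang 5.15
w1 170 [208.1 218.2] xy mm [631.6 116. ] sides [123.5  84.  124.   84. ] ang 8.41
w1 170 [402.8 221.2] xy mm [639.5 410.9] sides [195.   25.5 180.7  22. ] ang 6.79
w1 170 [102.1  97.6] xy mm [456.  -17.4] sides [56.4 56.4 55.9 56.1] ang 165.32
w1 170 [301.3  99. ] xy mm [458.2 247.1] sides [84.  83.9 84.8 83.9] ang 18.22
w1 190 [ 29.1 215.8] xy mm [ 626.2 -153.4] sides [68.4 68.7 66.6 67
[... 1658 characters left out ...]
ides [55.3 55.3 56.4 55.3] ang 75.92
w2 190 [ 54.4 243.2] xy mm [ 673.8 -459.7] sides [38.3 72.4 37.9 75.7] ang 7.23
w2 190 [429.4 217.8] xy mm [631.7 114.7] sides [124.5  83.8 124.4  83.8] ang 8.16
w2 210 [ 52.6 242.5] xy mm [ 672.6 -462.4] sides [36.4 71.2 31.5 68.1] ang 4.8
w2 210 [429.4 217.8] xy mm [631.7 114.7] sides [124.5  83.8 124.4  83.8] ang 8.16
w2 dark 45 c [ 916.6 -543.6] rect [ 99.8 201.3] 42.2 A 9090 diam 107.6
w2 dark 45 c [901.8 231.3] rect [277.1 111.7] 47.9 A 11600 diam 121.5
w2 dark 45 c [ 752.2 -321.9] rect [31.4 55.6] 88.0 A 740 diam 30.7
w2 dark 45 c [740.2  15.1] rect [170.8  49.1] 39.5 A 3323 diam 65.0
w2 dark 60 c [456.  -18.2] rect [25.2 26.5] 59.6 A 510 diam 25.5
```

View pics/w2b.png

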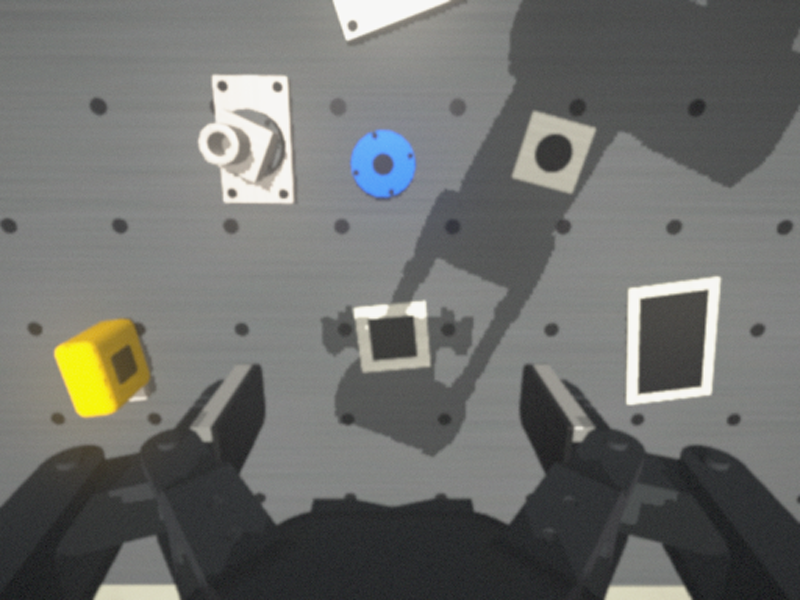

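Wrist view 2: stack at (250,140) with the bush top at (220,145), block tile (392,336), bush tile (553,152), plate tile (673,340), tape (102,367). The tile sizes fit to within 1 mm. Next is a closer look at the stack.

```bash
python3 go.py .465 -.275 .22 180; python3 - <<'E'
from h import *
c=[wcam("w1"),wcam("w2")]
print("bush tile z",tri(c,[(102.1,97.6),(353.8,97.1)]),"block",tri(c,[(29.1,215.6),(251.2,215.2)]),"plate",tri(c,[(208.1,218.2),(429.4,217.8)]))
E
python3 -m handwheel '[[[22,-40,10],[0,0,0],-1],[[22,-40,10],[0,0,0],-1],[[22,-40,11],[0,0,0],-1],[[0,0,0],[0,0,0],-1],[[0,0,0],[0,0,0],-1],[[0,0,0],[0,0,0],-1]]' && python3 - <<'E'
from h import *
im,c=wrist("w3"); cv2.imwrite("pics/w3b.png",cv2.resize(im[0:300,56:456],(800,600),interpolation=cv2.INTER_CUBIC))
E
```

```text
turn [0.   0.   0.02] shift mm [  67.4 -120.4   31.5] t 3.2 j6 -1.98
bush tile z [ 0.45535298 -0.01806384  0.00283763] block [ 0.62565082 -0.15425055  0.00292229] plate [0.62966312 0.1155555  0.002453  ]
clock: 3.95
position: [0.4672, -0.2751, 0.2208]
ee_rot: [0.0, -0.001, 1.0, -0.0]
contact_force: [-0.1, 1.2, 0.5]
width: 0.0854
gripper_force: 0.0
```

View pics/w3b.png

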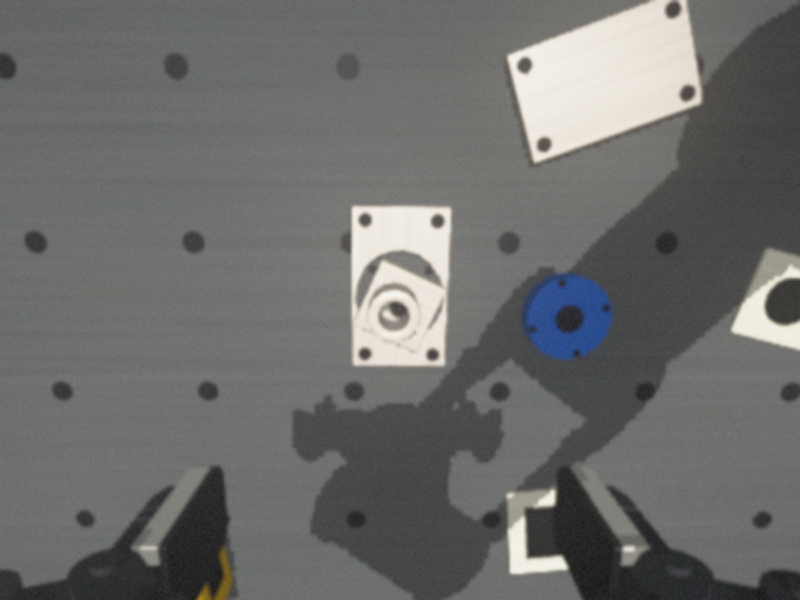

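View 3 (crop px): bush top at (395,311), block corners (383,261), (445,289), (416,353), (356,322), plate corners (352,206), (451,207), (444,366), (353,365). Flange disc around (399,296).

```bash
python3 - <<'E'
from h import *
c=wcam("w3"); c2=wcam("w2")
f=lambda p:(np.array(p)/2+[56,0])
print("bush",onplane(c,f((395,311)),.08), "tri with w2", tri([c2,c],[np.array((220,144))*.64,f((395,311))]))
im=cv2.imread("pics/w3.png"); g=cv2.cvtColor(im,cv2.COLOR_BGR2GRAY)
for n,z,cr in [("block",.05,[(383,261),(445,289),(416,353),(356,322)]),("plate",.012,[(352,206),(451,207),(444,366),(353,365)])]:
    P=np.array([f(p) for p in cr],np.float32)
    for Q in (P,cv2.cornerSubPix(g,P.reshape(-1,1,2).copy(),(2,2),(-1,-1),(3,50,.01)).reshape(-1,2)):
        X=np.array([onplane(c,p,z) for p in Q])*1e3; s=np.linalg.norm(X-np.roll(X,-1,0),axis=1)
        e=X[1]-X[0]+X[2]-X[3]; e2=X[3]-X[0]+X[2]-X[1]
        print(n,X.mean(0).round(1),s.round(1),np.degrees(np.arctan2(e[1],e[0])).round(1),np.degrees(np.arctan2(e2[1],e2[0])).round(1))
print("flange", [onplane(c,f(p),.028)[:2].round(4) for p in ((356,296),(443,296),(399,250))])
E
python3 go.py .475 -.278 .12 180
```

```text
bush [ 0.44821815 -0.27301908  0.08      ] tri with w2 [ 0.45023846 -0.27350177  0.07465338]
block [ 451.8 -269.9   50. ] [37.9 40.3 39.  37.6] 64.0 -23.5
block [ 451.6 -269.9   50. ] [37.9 39.7 38.7 37.6] 64.5 -23.7
plate [ 447.8 -269.3   12. ] [59.5 99.9 59.5 99.8] 89.5 -0.7
plate [ 447.5 -269.7   12. ] [59.  98.9 58.9 99.8] 89.7 -0.5
flange [array([ 0.4494, -0.296 ]), array([ 0.4493, -0.2437]), array([ 0.4222, -0.2703])]
turn [-0.    0.01  0.02] shift mm [ -7.9  -2.8 100.7] t 4.0 j6 -2.23
```

```bash
python3 -m handwheel '[[[9,1,40],[0,0,0],-0.2],[[10,1,40],[0,0,0],-0.2],[[0,0,40],[0,0,0],-0.2],[[0,0,25],[0,0,0],-0.2],[[0,0,13],[0,0,0],-0.2],[[0,0,7],[0,0,0],-0.2],[[0,0,0],[0,0,0],-0.2],[[0,0,0],[0,0,0],-0.2]]' 40; python3 go.py .4482 -.273 .056 180
python3 - <<'E'
from h import *
im,c=wrist("w4"); cv2.imwrite("pics/w4b.png",cv2.resize(im,(800,600)))
E
```

```text
clock: 5.0
position: [0.448, -0.2748, 0.0562]
ee_rot: [0.001, 0.0, 1.0, -0.001]
contact_force: [-0.3, -0.0, 0.2]
width: 0.0509
gripper_force: 0.0
turn [-0.01  0.02 -0.  ] shift mm [-0.2  1.8  0.2] t 5.0 j6 -2.25
```

View pics/w4b.png

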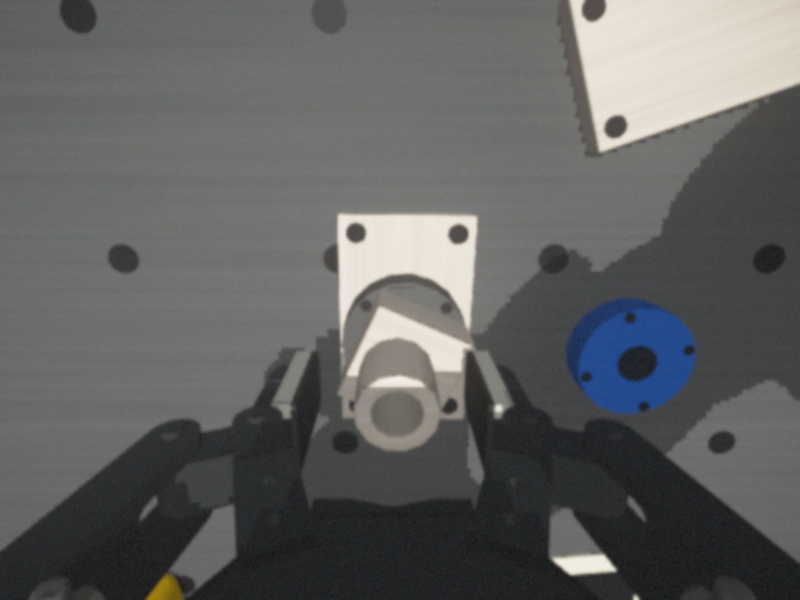

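View 4 shows the fingers straddling the bush, whose top ring is centred at (398,412). Checking its position from here, then closing.

```bash
python3 - <<'E'
from h import *
c=wcam("w4"); print(onplane(c,(398*.64,412*.64),.08), tri([wcam("w3"),c],[(253.5,155.5),(398*.64,412*.64)]))
E
```

```text
[ 0.44941065 -0.27338134  0.08      ] [ 0.44769775 -0.27323086  0.08264474]
```

```bash
python3 -m handwheel '[[[-1,1.5,0],[0,0,0],-0.2],[[0,0,0],[0,0,0],1],[[0,0,0],[0,0,0],1],[[0,0,0],[0,0,0],1],[[0,0,0],[0,0,0],1],[[0,0,0],[0,0,0],1]]' 40;  python3 -m handwheel '[[[0,0,-8],[0,0,0],1],[[0,0,-25],[0,0,0],1],[[0,0,-25],[0,0,0],1],[[0,0,0],[0,0,0],1],[[0,0,0],[0,0,0],1]]'; python3 go.py .456 -.018 .114 180
```

```text
clock: 5.8
position: [0.4485, -0.2731, 0.0557]
ee_rot: [0.0, 0.0, 1.0, -0.0]
contact_force: [-0.3, 0.6, 5.5]
width: 0.0263
gripper_force: 39.9
clock: 6.42
position: [0.4477, -0.2723, 0.1124]
ee_rot: [-0.001, 0.0, 1.0, 0.001]
contact_force: [0.6, -0.3, -0.7]
width: 0.026
gripper_force: 39.5
turn [ 0.01 -0.01 -0.  ] shift mm [ -8.3 254.3  -1.6] t 6.42 j6 -2.25
```

```bash
python3 -m handwheel '[[[-1,50,0],[0,0,0],1],[[-2,51,0],[0,0,0],1],[[-2,51,0],[0,0,0],1],[[-2,51,0],[0,0,0],1],[[-1,51,0],[0,0,0],1],[[0,0,30],[0,0,0],1],[[0,0,30],[0,0,0],1],[[0,0,20],[0,0,0],1],[[0,0,10],[0,0,0],1],[[0,0,0],[0,0,0],1],[[0,0,0],[0,0,0],1]]';  python3 go.py .456 -.018 .0097 180
python3 - <<'E'
from h import *
im,c=wrist("w5"); cv2.imwrite("pics/w5b.png",cv2.resize(im[150:350,120:387],(800,600),interpolation=cv2.INTER_CUBIC))
E
```

```text
clock: 7.8
position: [0.4569, -0.0191, 0.0237]
ee_rot: [0.001, 0.0, 1.0, -0.0]
contact_force: [-0.5, 0.6, -1.2]
width: 0.0255
gripper_force: 39.7
turn [-0.    0.01 -0.  ] shift mm [ 0.9  1.1 14. ] t 7.8 j6 -1.76
```

View pics/w5b.png

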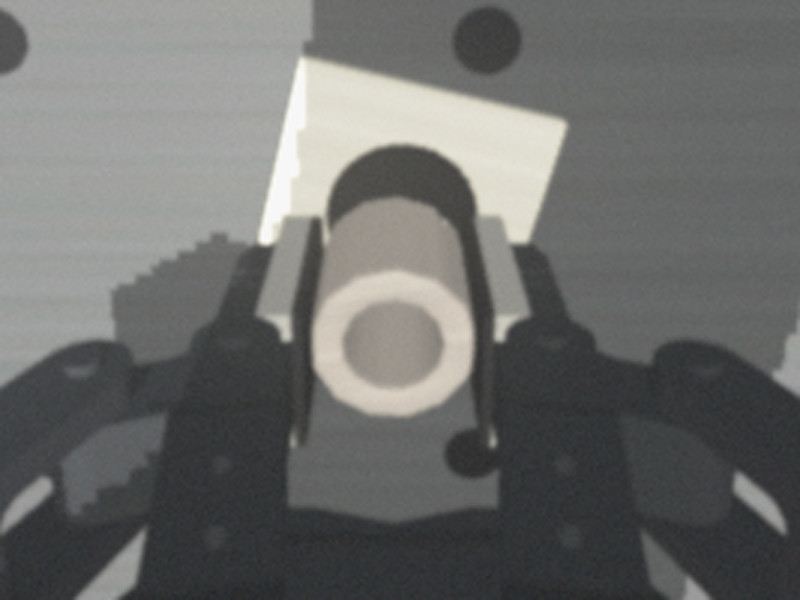

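```bash
python3 - <<'E'
from h import *
c=wcam("w5"); f=lambda p:(p[0]*267/800+120,p[1]/3+150)
for p in [(402,145),(328,200),(477,200),(567,121),(302,58)]: print(onplane(c,f(p),.004)*1e3)
print("bushtop",onplane(c,f((393,343)),.048)*1e3, "bottom near edge (arc top)",onplane(c,f((395,197)),.018)*1e3)
E
```

```text
[440.61458218 -17.5160325    4.        ]
[452.78399108 -32.92243335   4.        ]
[452.79309752  -1.83634857   4.        ]
[435.46998656  15.88970491   4.        ]
[422.32642489 -37.37260186   4.        ]
bushtop [458.37233468 -19.37740836  48.        ] bottom near edge (arc top) [446.04123902 -18.98178806  18.        ]
```

```bash
python3 -m handwheel '[[[1.8,1.8,6],[0,0,0],1],[[0,0,4],[0,0,0],1],[[0,0,2],[0,0,0],1],[[0,0,0],[0,0,0],1],[[0,0,0],[0,0,0],1]]'; python3 -m handwheel '[[[0,0,1],[0,0,0],1],[[0,0,0],[0,0,0],1]]';python3 -m handwheel '[[[0,0,1],[0,0,0],1],[[0,0,0],[0,0,0],1]]'
```

```text
clock: 8.48
position: [0.4548, -0.0171, 0.0113]
ee_rot: [0.0, 0.0, 1.0, 0.0]
contact_force: [-0.1, 0.4, -0.4]
width: 0.0258
gripper_force: 39.7
clock: 8.72
position: [0.4546, -0.0171, 0.0103]
ee_rot: [0.0, 0.0, 1.0, 0.0]
contact_force: [0.0, 0.5, -1.0]
width: 0.0257
gripper_force: 39.7
clock: 8.98
position: [0.4547, -0.0171, 0.0096]
ee_rot: [0.0, 0.0, 1.0, 0.0]
contact_force: [-1.0, -0.3, 4.1]
width: 0.0261
gripper_force: 40.2
```

```bash
python3 -m handwheel '[[[0,0,0],[0,0,0],0],[[0,0,0],[0,0,0],-0.2],[[0,0,0],[0,0,0],-0.2],[[0,0,-10],[0,0,0],-0.2],[[0,0,-30],[0,0,0],-0.2],[[0,0,-60],[0,0,0],-0.4],[[0,0,-60],[0,0,0],-0.4],[[0,-50,0],[0,0,0.82],-0.4],[[0,0,0],[0,0,0.82],-0.4],[[0,0,0],[0,0,0.82],-0.4],[[0,0,0],[0,0,0.82],-0.4],[[0,0,0],[0,0,0.82],-0.4],[[0,0,0],[0,0,0],-0.4]]'; python3 go.py .452 -.27 .14 155.3
```

```text
clock: 10.6
position: [0.4545, -0.0671, 0.1698]
ee_rot: [0.0, 0.213, 0.977, 0.0]
contact_force: [-0.1, 0.6, 0.2]
width: 0.06
gripper_force: 0.0
turn [0.   0.01 0.02] shift mm [ -82.5 -185.4   29.8] t 10.6 j6 -1.44
```

```bash
python3 - <<'E'
from h import *
im,c=wrist("w6")  # bush just placed
E
python3 -m handwheel '[[[-20,-46,7],[0,0,0],-0.4],[[-20,-46,7],[0,0,0],-0.4],[[-21,-46,8],[0,0,0],-0.4],[[-21,-47,8],[0,0,0],-0.4],[[0,0,0],[0,0,0],-0.4],[[0,0,0],[0,0,0],-0.4],[[0,0,0],[0,0,0],-0.4]]'; python3 - <<'E'
from h import *
im,c=wrist("w7")
a=cv2.imread("pics/w6.png"); p=proj(wcam("w6"),[.456,-.018,.004]); print(p)
x,y=int(np.clip(p[0]-50,0,412)),int(np.clip(p[1]-75,0,234)); print("w6 crop",x,y)
A=cv2.resize(a[y:y+150,x:x+100],(400,600),interpolation=cv2.INTER_CUBIC)
p=proj(c,[.4517,-.2699,.05]); x,y=int(np.clip(p[0]-50,0,412)),int(np.clip(p[1]-75,0,234)); print("w7 crop",p,x,y)
B=cv2.resize(im[y:y+150,x:x+100],(400,600),interpolation=cv2.INTER_CUBIC)
cv2.imwrite("pics/c67.png",np.hstack([A,B]))
E
```

```text
clock: 11.52
position: [0.452, -0.2682, 0.1395]
ee_rot: [-0.0, 0.212, 0.977, 0.0]
contact_force: [-0.2, 0.2, -0.2]
width: 0.0598
gripper_force: 0.0
[292.27906023 150.77301657]
w6 crop 242 75
w7 crop [249.55229727 188.79073609] 199 113
```

View pics/c67.png

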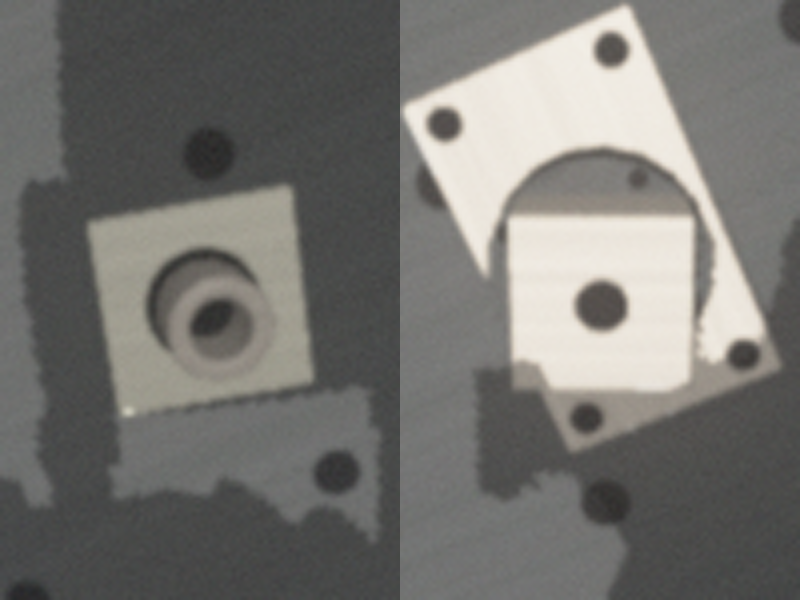

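Left crop: the bush stands upright over its outline (top ring at (220,325)). Right crop: block corners (509,214), (695,214), (690,389), (512,389), hole at (601,305), aligned with the gripper.

```bash
python3 - <<'E'
from h import *
c6=wcam("w6"); f=lambda p:(242+p[0]/4,75+p[1]/4)
print("bush top",onplane(c6,f((220,325)),.034)*1e3)
T=[onplane(c6,f(p),.004)*1e3 for p in [(88,222),(292,185),(314,381),(126,414)]]; print("tile",np.mean(T,0)); print("outline pts",[onplane(c6,f(p),.004)[:2]*1e3 for p in ((147,308),(203,249))])
c=wcam("w7"); f=lambda p:(199+(p[0]-400)/4,113+p[1]/4)
X=np.array([onplane(c,f(p),.05)*1e3 for p in [(509,214),(695,214),(690,389),(512,389)]]); print(X.mean(0),np.linalg.norm(X-np.roll(X,-1,0),axis=1))
e=X[1]-X[0]+X[2]-X[3]; e2=X[3]-X[0]+X[2]-X[1]; print(np.degrees([np.arctan2(e[1],e[0]),np.arctan2(e2[1],e2[0])]))
print("hole",onplane(c,f((601,305)),.05)*1e3)
P=np.array([onplane(c,f(p),.012)*1e3 for p in [(402,105),(629,5),(779,368),(573,452)]]);print("plate",P.mean(0),np.linalg.norm(P-np.roll(P,-1,0),axis=1))
print("flange",onplane(c,f((602,148)),.028)*1e3,onplane(c,f((490,262)),.028)*1e3,onplane(c,f((714,250)),.028)*1e3)
E
python3 go.py .452 -.27 .03 155.3
```

```text
bush top [456.35251833 -17.58011493  34.        ]
tile [456.42920216 -17.03715779   4.        ]
outline pts [array([451.03286745, -32.16925637]), array([442.38614418, -11.91852946])]
[ 451.72383656 -270.08442159   50.        ] [39.41212933 39.90372477 39.56619664 39.90959036]
[ 65.46791851 -24.93692597]
hole [ 451.9721288 -270.3135229   50.       ]
plate [ 447.75638932 -269.3768526    12.        ] [59.07403032 98.79842822 58.23741549 99.59270805]
flange [ 424.30699879 -257.51580315   28.        ] [ 437.93269407 -292.71925697   28.        ] [ 457.10389576 -243.68160089   28.        ]
turn [0.   0.   0.03] shift mm [ -0.6  -1.7 109.6] t 11.57 j6 -1.81
```

The bush is within 0.6 mm of its tile centre. Block at (451.8, -270.2), angle 65.3°; descending to grasp.

```bash
python3 -m handwheel '[[[-0.6,-1.7,35],[0,0,0.03],-0.4],[[0,0,35],[0,0,0],-0.4],[[0,0,22],[0,0,0],-0.4],[[0,0,12],[0,0,0],-0.4],[[0,0,5],[0,0,0],-0.4],[[0,0,0],[0,0,0],-0.4],[[0,0,0],[0,0,0],1],[[0,0,0],[0,0,0],1],[[0,0,0],[0,0,0],1],[[0,0,0],[0,0,0],1],[[0,0,0],[0,0,0],1]]' 50;  python3 -m handwheel '[[[0,0,-4],[0,0,0],1],[[0,0,-25],[0,0,0],1],[[0,0,-35],[0,0,0],1],[[0,0,0],[0,0,-1],1],[[0,0,0],[0,0,-1],1],[[0,0,0],[0,0,-1],1],[[0,0,0],[0,0,-1],1],[[0,0,0],[0,0,-1],1],[[0,0,0],[0,0,-0.08],1],[[0,0,0],[0,0,0],1]]'; python3 go.py .6261 -.1539 .095 185.8
```

```text
clock: 12.95
position: [0.4528, -0.2716, 0.0314]
ee_rot: [0.001, 0.215, 0.977, -0.0]
contact_force: [-0.3, 2.5, 6.4]
width: 0.0387
gripper_force: 52.0
clock: 14.2
position: [0.4516, -0.2711, 0.094]
ee_rot: [-0.0, -0.049, 0.999, 0.0]
contact_force: [0.4, -0.4, -3.4]
width: 0.0388
gripper_force: 51.2
turn [ 0.01 -0.01 -0.03] shift mm [-185.4   98.9   -1. ] t 14.2 j6 -2.34
```

```bash
python3 -m handwheel '[[[-46,25,0],[0,0,0],1],[[-46,25,0],[0,0,0],1],[[-46,25,0],[0,0,0],1],[[-47,24,0],[0,0,0],1],[[0,0,30],[0,0,0],1],[[0,0,25],[0,0,0],1],[[0,0,10],[0,0,0],1],[[0,0,0],[0,0,0],1],[[0,0,0],[0,0,0],1],[[0,0,0],[0,0,0],1]]';  python3 go.py .6261 -.1539 .0074 185.8
python3 - <<'E'
from h import *
im,c=wrist("w8"); cv2.imwrite("pics/w8b.png",cv2.resize(im[130:330,120:387],(800,600),interpolation=cv2.INTER_CUBIC))
E
```

```text
clock: 15.45
position: [0.6269, -0.1548, 0.0305]
ee_rot: [0.001, -0.049, 0.999, -0.0]
contact_force: [-0.1, -0.4, -3.5]
width: 0.0389
gripper_force: 51.1
turn [-0.01  0.02 -0.02] shift mm [ 0.7  1.  23.1] t 15.45 j6 -2.02
```

View pics/w8b.png

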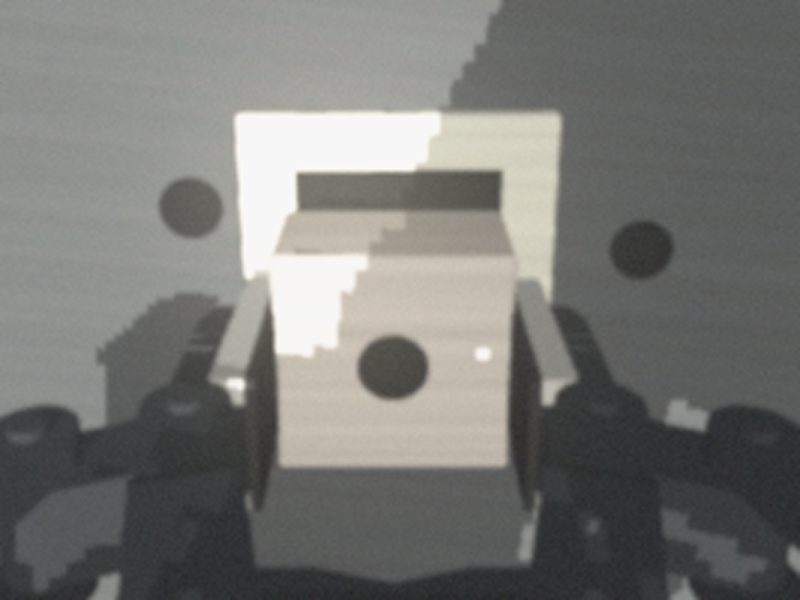

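The view shows the held block square over its tile. Outline edge: (297,172)-(501,171). Tile edge: (236,113)-(560,112). Block top corners: (271,256), (516,255), (507,466), (279,466). I'll work out the offset.

```bash
python3 - <<'E'
from h import *
c=wcam("w8"); f=lambda p:(120+p[0]*267/800,130+p[1]/3)
a=lambda u,v:np.degrees(np.arctan2(*(v-u)[1::-1]))
o=[onplane(c,f(p),.004)*1e3 for p in [(297,172),(501,171)]]; t=[onplane(c,f(p),.004)*1e3 for p in [(236,113),(560,112)]]
b=np.array([onplane(c,f(p),.0491)*1e3 for p in [(271,256),(516,255),(507,466),(279,466)]]); bb=[onplane(c,f(p),.0271)*1e3 for p in [(291,211),(506,211)]]
n=np.array([np.cos(np.radians(5.8)),np.sin(np.radians(5.8)),0])
print("outline edge",o,a(*o),"->centre",sum(o)/2+22*n); print("tile edge",t,a(*t),"->centre",sum(t)/2+34*n)
print("block top",b.mean(0),np.linalg.norm(b-np.roll(b,-1,0),axis=1),a(b[0],b[1]),a(b[3],b[2]),"bottom edge",bb,a(*bb),"->centre",sum(bb)/2+20*n)
E
```

```text
outline edge [array([ 607.85735311, -177.3035389 ,    4.        ]), array([ 603.39247423, -134.61247549,    4.        ])] 95.9706186421906 ->centre [ 627.51228927 -153.73476866    4.        ]
tile edge [array([ 596.37288153, -190.6488485 ,    4.        ]), array([ 589.57218492, -124.2652898 ,    4.        ])] 95.84928860012616 ->centre [ 626.79847732 -154.02115504    4.        ]
block top [ 624.90374861 -155.25373546   49.1       ] [38.9301528  39.37767528 39.36035247 39.23101582] 95.94167003433162 95.7239724816742 bottom edge [array([ 607.863639  , -175.87020035,   27.1       ]), array([ 603.94299396, -136.46507716,   27.1       ])] 95.68199033223846 ->centre [ 625.80093066 -154.14651281   27.1       ]
```

```bash
python3 -m handwheel '[[[-1.4,0.7,10],[0,0,0],1],[[0,0,6],[0,0,0],1],[[0,0,3],[0,0,0],1],[[0,0,2],[0,0,0],1],[[0,0,0],[0,0,0],1],[[0,0,0],[0,0,0],1]]'; python3 -m handwheel '[[[0,0,1],[0,0,0],1],[[0,0,0],[0,0,0],1]]';python3 -m handwheel '[[[0,0,1],[0,0,0],1],[[0,0,0],[0,0,0],1]]'
```

```text
clock: 16.25
position: [0.6277, -0.1536, 0.0085]
ee_rot: [0.0, -0.05, 0.999, -0.0]
contact_force: [0.3, -0.3, -2.7]
width: 0.0389
gripper_force: 51.2
clock: 16.5
position: [0.6277, -0.1536, 0.0075]
ee_rot: [0.0, -0.05, 0.999, -0.0]
contact_force: [-0.2, 0.0, -2.1]
width: 0.0389
gripper_force: 51.3
clock: 16.75
position: [0.6277, -0.1536, 0.0075]
ee_rot: [0.0, -0.05, 0.999, -0.0]
contact_force: [-2.2, 1.1, 5.2]
width: 0.0391
gripper_force: 52.1
```

```bash
python3 -m handwheel '[[[0,0,0],[0,0,0],-0.1],[[0,0,0],[0,0,0],-0.3],[[0,0,0],[0,0,0],-0.3],[[0,0,-10],[0,0,0],-0.3],[[0,0,-30],[0,0,0],-0.3],[[0,0,-45],[0,0,0],-0.55],[[0,0,-45],[0,0,0.5],-0.55],[[40,-28,0],[0,0,0.5],-0.55],[[40,-28,0],[0,0,0],-0.55],[[40,-28,0],[0,0,0],-0.55],[[40,-28,0],[0,0,0],-0.55],[[0,0,0],[0,0,0],-0.55],[[0,0,0],[0,0,0],-0.55],[[0,0,0],[0,0,0],-0.55]]'; python3 - <<'E'
from h import *
im,c=wrist("w9")
g=cv2.cvtColor(im,cv2.COLOR_BGR2GRAY)
x,y,w,h=cv2.boundingRect(np.array([proj(c,[.4478+sx*.07,-.2695+sy*.05,.012]) for sx in(-1,1) for sy in (-1,1)],np.float32)); print(x,y,w,h)
# rectify on z=28mm plane, 4px/mm, around (450,-270)
src=np.array([proj(c,[.45+sx*.06,-.27+sy*.06,.028]) for sx,sy in((-1,-1),(1,-1),(1,1),(-1,1))],np.float32)
r=cv2.warpPerspective(g,cv2.getPerspectiveTransform(src,np.float32([[0,0],[480,0],[480,480],[0,480]])),(480,480)); cv2.imwrite("pics/r9.png",r)
C=cv2.HoughCircles(cv2.GaussianBlur(r,(0,0),2),cv2.HOUGH_GRADIENT,1.5,60,param1=60,param2=25,minRadius=100,maxRadius=116)
print(None if C is None else [(390+a/4,-330+b/4,rr/4) for a,b,rr in C[0][:4]])
cv2.imwrite("pics/r9b.png",cv2.resize(r,(480,480)))
E
python3 go.py .449 -.2695 .013 180
```

```text
clock: 18.5
position: [0.4695, -0.2662, 0.1365]
ee_rot: [0.0, 0.002, 1.0, -0.0]
contact_force: [0.3, 0.0, 0.6]
width: 0.0665
gripper_force: 0.0
191 78 113 145
[(np.float32(449.0625), np.float32(-270.5625), np.float32(26.725))]
turn [ 0.    0.01 -0.04] shift mm [ 20.5  -3.3 123.4] t 18.55 j6 -2.21
```

View pics/r9b.png

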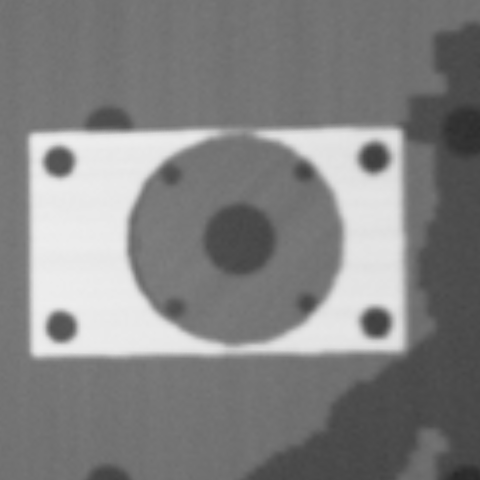

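The rectified view (4 px/mm) shows the dark flange at (236,238), undisturbed at (449.1, -270.5) mm, radius 26.7 mm. Grasping it.

```bash
python3 -m handwheel '[[[10,-2,35],[0,0,-0.04],-0.55],[[10.4,-2.2,35],[0,0,0],-0.55],[[0,0,30],[0,0,0],-0.55],[[0,0,15],[0,0,0],-0.55],[[0,0,5],[0,0,0],-0.55],[[0,0,2],[0,0,0],-0.55],[[0,0,0],[0,0,0],-0.55],[[0,0,0],[0,0,0],-0.55]]' 50; python3 -m handwheel '[[[0,0,1],[0,0,0],-0.3],[[0,0,0],[0,0,0],1],[[0,0,0],[0,0,0],1],[[0,0,0],[0,0,0],1],[[0,0,0],[0,0,0],1]]' 50
```

```text
clock: 19.55
position: [0.4485, -0.2712, 0.015]
ee_rot: [0.001, 0.001, 1.0, -0.0]
contact_force: [0.1, -0.8, 0.2]
width: 0.0663
gripper_force: 0.0
clock: 20.18
position: [0.4481, -0.2704, 0.0141]
ee_rot: [0.0, 0.001, 1.0, 0.0]
contact_force: [-0.7, 2.5, 6.0]
width: 0.0511
gripper_force: 51.0
```

```bash
python3 -m handwheel '[[[0,0,-4],[0,0,0],1],[[0,0,-20],[0,0,0],1],[[0,0,-40],[0,0,0],1],[[0,0,-20],[0,0,0],1],[[0,0,0],[0,0,0],1],[[0,0,0],[0,0,0],1]]'; python3 go.py .4582 .2471 .098 180; python3 - <<'E'
from h import *
im,c=wrist("w10"); g=cv2.cvtColor(im,cv2.COLOR_BGR2GRAY)
# plate under: its white area, on z=12mm
src=np.array([proj(c,[.45+sx*.075,-.27+sy*.06,.012]) for sx,sy in((-1,-1),(1,-1),(1,1),(-1,1))],np.float32)
r=cv2.warpPerspective(g,cv2.getPerspectiveTransform(src,np.float32([[0,0],[600,0],[600,480],[0,480]])),(600,480)); cv2.imwrite("pics/r10.png",r)
E
```

```text
clock: 20.92
position: [0.4472, -0.2703, 0.0962]
ee_rot: [-0.001, 0.001, 1.0, 0.001]
contact_force: [-0.2, 0.2, -3.0]
width: 0.0507
gripper_force: 52.7
turn [ 0.01 -0.02 -0.01] shift mm [-11.  517.4  -1.8] t 20.93 j6 -2.25
```

```bash
python3 -m handwheel '[[[-1,51.7,0],[0,0,0],1],[[-1,51.7,0],[0,0,0],1],[[-1,51.7,0],[0,0,0],1],[[-1,51.7,0],[0,0,0],1],[[-1,51.7,0],[0,0,0],1],[[-1,51.7,0],[0,0,0],1],[[-1,51.7,0],[0,0,0],1],[[-1,51.7,0],[0,0,0],1],[[-1,51.7,0],[0,0,0],1],[[-2,51.7,0],[0,0,0],1],[[0,0,0],[0,0,0],1],[[0,0,30],[0,0,0],1],[[0,0,25],[0,0,0],1],[[0,0,10],[0,0,0],1],[[0,0,0],[0,0,0],1],[[0,0,0],[0,0,0],1],[[0,0,0],[0,0,0],1]]'; python3 go.py .4582 .2471 .0061 180; python3 - <<'E'
from h import *
im,c=wrist("w11"); cv2.imwrite("pics/w11b.png",cv2.resize(im[130:330,120:387],(800,600),interpolation=cv2.INTER_CUBIC))
E
```

```text
clock: 23.1
position: [0.4604, 0.2463, 0.0332]
ee_rot: [0.001, 0.001, 1.0, 0.0]
contact_force: [0.4, -0.2, -1.9]
width: 0.0506
gripper_force: 53.2
turn [ 0.01  0.02 -0.01] shift mm [ 2.2  0.8 27.1] t 23.1 j6 -1.21
```

View pics/w11b.png

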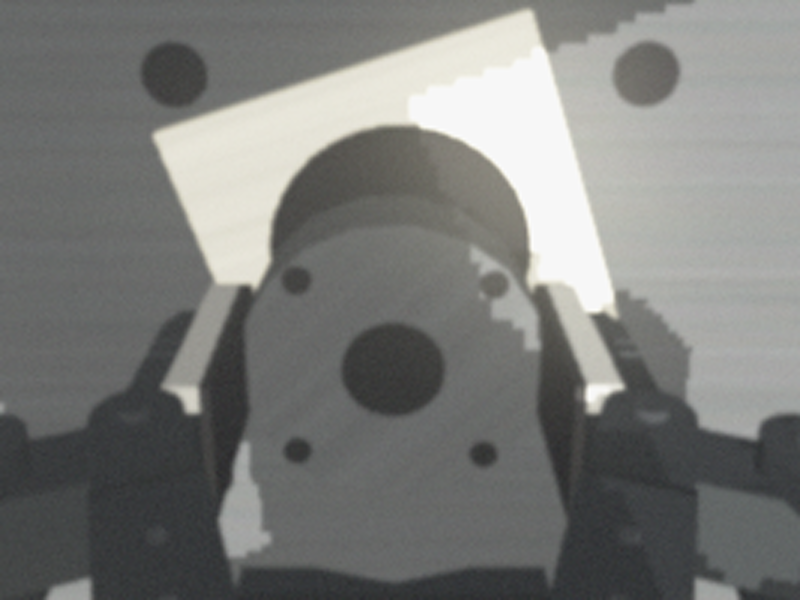

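View: the flange is held level, bore at (393,369), with the outline arc's top at (398,125) and its sides at (271,235) and (529,235). Computing the offset.

```bash
python3 - <<'E'
from h import *
c=wcam("w11"); f=lambda p:(120+p[0]*267/800,130+p[1]/3)
T=np.array([onplane(c,f(p),.004)*1e3 for p in [(398,125),(271,235),(529,235),(300,170),(500,175),(154,133),(532,10)]]); print(T.round(1)[:,:2])
from scipy.optimize import least_squares
s=least_squares(lambda v:np.hypot(*(T[:5,:2]-v).T)-29,[458,247]); print("outline centre",s.x,s.fun.round(1))
e=T[6]-T[5]; u=e[:2]/np.hypot(*e[:2]); n=np.array([u[1],-u[0]]); print("tile centre",(T[5]+T[6])[:2]/2+42*n,np.hypot(*e[:2]))
print("bore",onplane(c,f((393,369)),.0471)*1e3,"bolts",np.mean([onplane(c,f(p),.0471)*1e3 for p in [(296,280),(494,284),(297,451),(483,453)]],0),"front edge+27",onplane(c,f((393,225)),.0471)*1e3+[27,0,0],"bottom edge+27",onplane(c,f((393,196)),.0311)*1e3+[27,0,0])
E
```

```text
[[429.7 247.1]
 [454.5 219.3]
 [454.6 275.8]
 [439.6 226.1]
 [440.8 268.9]
 [431.4 195.6]
 [405.9 274.1]]
outline centre [459.30464619 247.32010102] [ 0.6 -0.6 -0.2 -0.1 -0.6]
tile centre [458.57584772 247.86516667] 82.52025191943191
bore [461.92471127 245.92999293  47.1       ] bolts [462.09010222 245.8381099   47.1       ] front edge+27 [462.39376361 245.9663016   47.1       ] bottom edge+27 [463.01229496 245.98461625  31.1       ]
```

```bash
python3 -m handwheel '[[[3,1.5,12],[0,0,0],1],[[0,0,8],[0,0,0],1],[[0,0,3],[0,0,0],1],[[0,0,2],[0,0,0],1],[[0,0,0],[0,0,0],1],[[0,0,0],[0,0,0],1]]'; python3 -m handwheel '[[[0,0,1],[0,0,0],1],[[0,0,0],[0,0,0],1]]';python3 -m handwheel '[[[0,0,1],[0,0,0],1],[[0,0,0],[0,0,0],1]]'
```

```text
clock: 23.9
position: [0.4569, 0.2477, 0.0075]
ee_rot: [0.0, 0.001, 1.0, 0.0]
contact_force: [-0.3, 0.3, -3.4]
width: 0.0507
gripper_force: 53.2
clock: 24.15
position: [0.4567, 0.2476, 0.0064]
ee_rot: [0.0, 0.001, 1.0, 0.0]
contact_force: [0.2, 0.2, -3.3]
width: 0.051
gripper_force: 53.2
clock: 24.4
position: [0.4568, 0.2477, 0.0061]
ee_rot: [0.0, 0.001, 1.0, 0.0]
contact_force: [-1.6, -1.0, 4.2]
width: 0.0508
gripper_force: 54.0
```

```bash
python3 -m handwheel '[[[0,0,0],[0,0,0],-0.5],[[0,0,0],[0,0,0],-0.6],[[0,0,0],[0,0,0],-0.6],[[0,0,-10],[0,0,0],-0.6],[[0,0,-40],[0,0,0],-0.6],[[0,0,-50],[0,0,0],-0.6],[[0,0,-40],[0,0,0],-0.6],[[0,0,0],[0,0,0],-0.6],[[0,0,0],[0,0,0],-0.6]]'; python3 - <<'E'
from h import *
im,c=wrist("w12")
E
python3 -m handwheel '[[[-1,-52,0],[0,0,0],-0.7],[[-1,-52,0],[0,0,0],-0.7],[[-1,-52,0],[0,0,0],-0.7],[[-1,-52,0],[0,0,0],-0.7],[[-1,-52,0],[0,0,0],-0.7],[[-1,-52,0],[0,0,0],-0.7],[[-1,-52,0],[0,0,0],-0.7],[[-1,-52,0],[0,0,0],-0.7],[[-1,-52,0],[0,0,0],-0.7],[[-1,-52,0],[0,0,0],-0.7],[[0,0,0],[0,0,0],-0.7],[[0,0,0],[0,0,0],-0.7],[[0,0,0],[0,0,0],-0.7]]'
cat > rect.py <<'E'
from h import *
def rectify(n,x,y,z,hx=.07,hy=.06):
    c=wcam(n); g=cv2.cvtColor(cv2.imread(f"pics/{n}.png"),cv2.COLOR_BGR2GRAY)
    src=np.array([proj(c,[x+sx*hx,y+sy*hy,z]) for sx,sy in((-1,-1),(1,-1),(1,1),(-1,1))],np.float32); W,H=int(hx*8000),int(hy*8000)
    return cv2.warpPerspective(g,cv2.getPerspectiveTransform(src,np.float32([[0,0],[W,0],[W,H],[0,H]])),(W,H),flags=cv2.INTER_CUBIC)
E
python3 - <<'E'
from rect import *
im,c=wrist("w13")
r=rectify("w13",.448,-.27,.012); cv2.imwrite("pics/r13.png",r)
for th in (150,170,190,205):
    k=max(cv2.findContours((r>th).astype(np.uint8),0,1)[0],key=cv2.contourArea); o,s,a=cv2.minAreaRect(k); print(th,448-70+o[0]/4,-270-60+o[1]/4,np.array(s)/4,a)
r=rectify("w12",.458,.247,.02); cv2.imwrite("pics/r12.png",r)
for z in (.004,.02):
    r=rectify("w12",.458,.247,z)
    C=cv2.HoughCircles(cv2.GaussianBlur(r,(0,0),2),cv2.HOUGH_GRADIENT,1.5,20,param1=60,param2=22,minRadius=98,maxRadius=124)
    print("flange z",z,None if C is None else [(458-70+a/4,247-60+b/4,q/4) for a,b,q in C[0][:4]])
E
python3 go.py .4478 -.2697 .0 179.5
```

```text
clock: 25.52
position: [0.4561, 0.2474, 0.1452]
ee_rot: [-0.0, 0.001, 1.0, -0.0]
contact_force: [-0.3, -0.3, -0.3]
width: 0.0685
gripper_force: 0.0
clock: 27.2
position: [0.4655, -0.2707, 0.1446]
ee_rot: [-0.001, 0.0, 1.0, 0.001]
contact_force: [0.3, 1.1, 0.1]
width: 0.0725
gripper_force: 0.0
150 447.43902587890625 -269.74334716796875 [ 60.95091248 100.74398041] 89.12532043457031
170 447.3473205566406 -269.74044036865234 [60.2208519  99.91201019] 89.07221221923828
190 447.23680877685547 -269.78855895996094 [59.5471077  99.17218781] 89.11176300048828
205 447.2113494873047 -269.80330657958984 [58.8180809  98.77058411] 89.27477264404297
flange z 0.004 [(np.float32(458.6875), np.float32(246.8125), np.float32(28.7)), (np.float32(465.4375), np.float32(247.5625), np.float32(25.2875)), (np.float32(462.8125), np.float32(243.0625), np.float32(24.875))]
flange z 0.02 [(np.float32(454.1875), np.float32(246.8125), np.float32(27.0125)), (np.float32(459.8125), np.float32(246.4375), np.float32(25.4))]
turn [ 0.01 -0.01  0.09] shift mm [ 17.9   1.  144.9] t 27.25 j6 -2.23
```

The plate lies at (447.4, -269.75), angle -0.9°, 60 x 100 mm as expected. The flange placed well, about 1 mm off. Descending to the plate, feeling for contact.

```bash
python3 -m handwheel '[[[9,0.5,40],[0,0,0.14],-0.7],[[9,0.5,40],[0,0,0],-0.7],[[0,0,35],[0,0,0],-0.65],[[0,0,18],[0,0,0],-0.65],[[0,0,6],[0,0,0],-0.65],[[0,0,0],[0,0,0],-0.65],[[0,0,0],[0,0,0],-0.65]]'; python3 -m handwheel '[[[0,0,2],[0,0,0],-0.65],[[0,0,2],[0,0,0],-0.65],[[0,0,0],[0,0,0],-0.6],[[0,0,0],[0,0,0],-0.6]]';  python3 go.py .4476 -.2697 .0 179.1
python3 - <<'E'
from h import *
im,c=wrist("w14"); cv2.imwrite("pics/w14b.png",cv2.resize(im,(800,600)))
E
```

```text
clock: 28.12
position: [0.4488, -0.2715, 0.0072]
ee_rot: [0.001, 0.008, 1.0, -0.001]
contact_force: [0.4, -0.1, 1.0]
width: 0.0708
gripper_force: 0.0
clock: 28.62
position: [0.448, -0.2713, 0.0023]
ee_rot: [0.0, 0.008, 1.0, 0.0]
contact_force: [0.6, 0.7, 0.6]
width: 0.0682
gripper_force: 0.0
turn [ 0.  0. -0.] shift mm [0.4 1.5 2.3] t 28.62 j6 -2.23
```

```bash
python3 -m handwheel '[[[0.4,1.2,1],[0,0,0],-0.6],[[0,0,1],[0,0,0],-0.6],[[0,0,0],[0,0,0],-0.6]]'; python3 -m handwheel '[[[0,0,1],[0,0,0],-0.6],[[0,0,0],[0,0,0],-0.6]]' && python3 -m handwheel '[[[0,0,1],[0,0,0],-0.55],[[0,0,0],[0,0,0],-0.5]]'
```

```text
clock: 29.05
position: [0.4476, -0.2699, 0.0002]
ee_rot: [-0.0, 0.008, 1.0, 0.0]
contact_force: [-0.8, -0.5, 0.3]
width: 0.0685
gripper_force: 0.0
clock: 29.3
position: [0.4476, -0.27, -0.0008]
ee_rot: [-0.0, 0.008, 1.0, 0.0]
contact_force: [-1.0, -0.4, 1.0]
width: 0.0682
gripper_force: 0.0
clock: 29.55
position: [0.4476, -0.27, -0.0018]
ee_rot: [-0.0, 0.008, 1.0, 0.0]
contact_force: [0.2, 0.4, -1.7]
width: 0.064
gripper_force: 0.0
```

```bash
python3 -m handwheel '[[[0,0,0],[0,0,0],-0.4],[[0,0,0],[0,0,0],0],[[0,0,0],[0,0,0],1],[[0,0,0],[0,0,0],1],[[0,0,0],[0,0,0],1]]' 70 && python3 -m handwheel '[[[0,0,-3],[0,0,0],1],[[0,0,-5],[0,0,0],1],[[0,0,-10],[0,0,0],1],[[0,0,0],[0,0,0],1],[[0,0,0],[0,0,0],1]]'
```

```text
clock: 30.18
position: [0.4474, -0.2693, -0.0011]
ee_rot: [-0.0, 0.008, 1.0, 0.001]
contact_force: [-1.0, 2.8, 7.4]
width: 0.0577
gripper_force: 74.3
clock: 30.8
position: [0.4476, -0.27, 0.0163]
ee_rot: [0.0, 0.008, 1.0, -0.0]
contact_force: [-0.2, 0.0, -5.5]
width: 0.0577
gripper_force: 76.2
```

```bash
python3 -m handwheel '[[[0,0,-25],[0,0,-0.5],1],[[0,0,-30],[0,0,-0.5],1],[[0,0,-25],[0,0,-0.53],1],[[0,0,0],[0,0,0],1],[[0,0,0],[0,0,0],1]]'; python3 go.py .6316 .1154 .096 188.3
```

```text
clock: 31.42
position: [0.4468, -0.2693, 0.0951]
ee_rot: [-0.001, -0.072, 0.997, 0.001]
contact_force: [-0.9, 0.5, -6.3]
width: 0.0575
gripper_force: 78.3
turn [ 0.02 -0.01 -0.01] shift mm [-238.4  354.    -0.9] t 31.43 j6 -2.39
```

```bash
python3 -m handwheel '[[[-29.8,44.2,0],[0,0,0],1],[[-29.8,44.2,0],[0,0,0],1],[[-29.8,44.3,0],[0,0,0],1],[[-29.8,44.3,0],[0,0,0],1],[[-29.8,44.2,0],[0,0,0],1],[[-29.8,44.2,0],[0,0,0],1],[[-29.8,44.3,0],[0,0,0],1],[[-29.8,44.3,0],[0,0,0],1],[[0,0,0],[0,0,0],1],[[0,0,30],[0,0,0],1],[[0,0,22],[0,0,0],1],[[0,0,10],[0,0,0],1],[[0,0,0],[0,0,0],1],[[0,0,0],[0,0,0],1],[[0,0,0],[0,0,0],1]]'; python3 go.py .6316 .1154 .0025 188.3; python3 - <<'E'
from h import *
im,c=wrist("w15"); cv2.imwrite("pics/w15b.png",cv2.resize(im[60:330,86:446],(800,600),interpolation=cv2.INTER_CUBIC))
E
```

```text
clock: 33.3
position: [0.6335, 0.1145, 0.0354]
ee_rot: [0.001, -0.072, 0.997, 0.0]
contact_force: [0.6, -0.3, -6.1]
width: 0.0577
gripper_force: 78.5
turn [-0.    0.02 -0.01] shift mm [ 1.7  1.2 32.9] t 33.3 j6 -1.64
```

View pics/w15b.png

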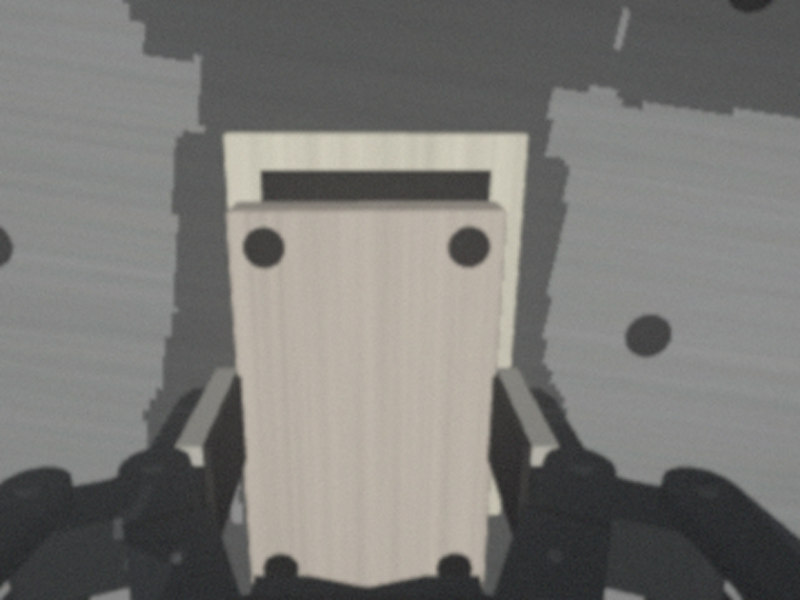

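View: plate held over its tile. Outline corners (262,171), (491,171); tile corners (224,133), (528,132); plate top corners (227,210), (504,211); holes (264,247), (469,246). I'll compute the offset.

```bash
python3 - <<'E'
from h import *
c=wcam("w15"); f=lambda p:(86+p[0]*.45,60+p[1]*.45)
a=lambda u,v:np.degrees(np.arctan2(*(v-u)[1::-1]))
n=lambda e:np.array([np.sin(np.radians(e)),-np.cos(np.radians(e)),0])
g=lambda ps,z:[onplane(c,f(p),z)*1e3 for p in ps]
for nm,ps,z,d in [("outline",[(262,171),(491,171)],.004,52),("tile",[(224,133),(528,132)],.004,62),("plate top",[(228,209),(504,210)],.0489,50),("plate bottom",[(234,203),(499,203)],.0369,50)]:
    e=g(ps,z); A=a(*e); print(nm,"len",np.linalg.norm(e[1]-e[0]).round(1),"ang",round(A,2),"centre",((e[0]+e[1])/2+d*n(A)).round(1))
l=g([(227,210),(248,520)],.0489); r=g([(504,211),(488,520)],.0489); h=g([(264,247),(469,246)],.0489); print("sides ang",a(*l),a(*r),"hole ang",a(*h), "mid axis",(l[0]+r[0])/2)
tl=g([(224,133),(236,365)],.004); tr=g([(528,132),(512,365)],.004); print("tile sides",a(*tr))
E
```

```text
outline len 63.3 ang 98.24 centre [632.9 116.8   4. ]
tile len 82.6 ang 98.42 centre [632.5 116.7   4. ]
plate top len 57.6 ang 98.04 centre [633.5 113.8  48.9]
plate bottom len 60.3 ang 98.24 centre [634.2 114.2  36.9]
sides ang 8.310477351521152 9.031242154423744 hole ang 98.53739578075893 mid axis [584.16735585 106.75629595  48.9       ]
tile sides 8.578251802623262
```

```bash
python3 -m handwheel '[[[0.8,2.7,12],[0,0,-0.02],1],[[0,0,10],[0,0,0],1],[[0,0,5],[0,0,0],1],[[0,0,3],[0,0,0],1],[[0,0,0],[0,0,0],1],[[0,0,0],[0,0,0],1]]'; python3 -m handwheel '[[[0,0,1],[0,0,0],1],[[0,0,0],[0,0,0],1]]';python3 -m handwheel '[[[0,0,1],[0,0,0],1],[[0,0,0],[0,0,0],1]]'
```

```text
clock: 34.1
position: [0.6318, 0.1171, 0.0046]
ee_rot: [0.0, -0.073, 0.997, 0.0]
contact_force: [-0.1, 0.0, -6.6]
width: 0.0579
gripper_force: 78.5
clock: 34.35
position: [0.6315, 0.1171, 0.0034]
ee_rot: [0.0, -0.073, 0.997, 0.0]
contact_force: [0.3, -0.2, -6.1]
width: 0.0582
gripper_force: 78.5
clock: 34.6
position: [0.6316, 0.1171, 0.0031]
ee_rot: [0.0, -0.073, 0.997, 0.0]
contact_force: [-2.3, -0.6, 1.2]
width: 0.0574
gripper_force: 79.2
```

```bash
python3 -m handwheel '[[[0,0,0],[0,0,0],-0.55],[[0,0,0],[0,0,0],-0.7],[[0,0,0],[0,0,0],-0.7],[[0,0,-8],[0,0,0],-0.7],[[0,0,-30],[0,0,0],-0.7],[[0,0,-50],[0,0,0],-1],[[0,0,-50],[0,0,0],-1],[[-10,0,-40],[0,0,0],-1],[[0,0,0],[0,0,0],-1],[[0,0,0],[0,0,0],-1],[[0,0,0],[0,0,0],-1]]'; python3 -c "
from h import *; wrist('w16')"; python3 go.py .64 -.154 .19 188; python3 go.py .47 .247 .19 188
```

```text
clock: 35.98
position: [0.6401, 0.1185, 0.1786]
ee_rot: [-0.002, -0.073, 0.997, 0.0]
contact_force: [0.1, -0.2, -0.6]
width: 0.0858
gripper_force: 0.0
turn [ 0.   -0.03  0.06] shift mm [  38.1 -269.8  -11.4] t 36.02 j6 -1.64
turn [ 0.   -0.03  0.06] shift mm [150.7 150.9 -11.4] t 36.02 j6 -1.64
```

```bash
python3 -m handwheel '[[[50,50,-4],[0,0,0],-1],[[50,50,-4],[0,0,0],-1],[[50,50,-4],[0,0,0],-1],[[0,0,0],[0,0,0],-1],[[0,0,0],[0,0,0],-1],[[0,0,0],[0,0,0],-1]]'; python3 -c "
from h import *; wrist('w17')"; python3 go.py .63 -.154 .19 188
```

```text
clock: 36.78
position: [0.4922, 0.2296, 0.1904]
ee_rot: [-0.0, -0.073, 0.997, -0.0]
contact_force: [0.5, -0.7, -1.0]
width: 0.0856
gripper_force: 0.0
turn [-0.   -0.    0.05] shift mm [ -83.1 -398.9    0.4] t 36.83 j6 -1.41
```

```bash
python3 -m handwheel '[[[-10.4,-50,0],[0,0,0],-1],[[-10.4,-50,0],[0,0,0],-1],[[-10.4,-50,0],[0,0,0],-1],[[-10.4,-50,0],[0,0,0],-1],[[-10.4,-50,0],[0,0,0],-1],[[-10.4,-50,0],[0,0,0],-1],[[-10.4,-50,0],[0,0,0],-1],[[-10.4,-49,0],[0,0,0],-1],[[0,0,0],[0,0,0],-1],[[0,0,0],[0,0,0],-1],[[0,0,0],[0,0,0],-1]]'; python3 - <<'E'
from h import *; wrist('w18')
def crop(n,X,h=.075,S=400):
    c=wcam(n); im=cv2.imread(f"pics/{n}.png"); p=proj(c,X); s=int(abs(proj(c,np.array(X)+[0,h,0])-p).max())
    x,y=(p-s).astype(int); x=max(x,0);y=max(y,0); x=min(x,511-2*s); y=min(y,383-2*s); print(n,x,y,2*s)
    return cv2.resize(im[y:y+2*s,x:x+2*s],(S,S) if S==400 else (S,S),interpolation=cv2.INTER_CUBIC)
A=crop("w16",[.632,.116,.016],.08,400); B=crop("w17",[.459,.247,.02],.055,400); D=crop("w18",[.627,-.154,.026],.05,400)
cv2.imwrite("pics/final.png",cv2.resize(np.vstack([np.hstack([A,B]),np.hstack([D,D*0])]),(600,600)))
E
```

```text
clock: 38.2
position: [0.6312, -0.1515, 0.1907]
ee_rot: [-0.0, -0.073, 0.997, 0.0]
contact_force: [-0.3, 0.1, 0.5]
width: 0.0853
gripper_force: 0.0
w16 180 91 140
w17 223 92 96
w18 206 121 86
```

View pics/final.png

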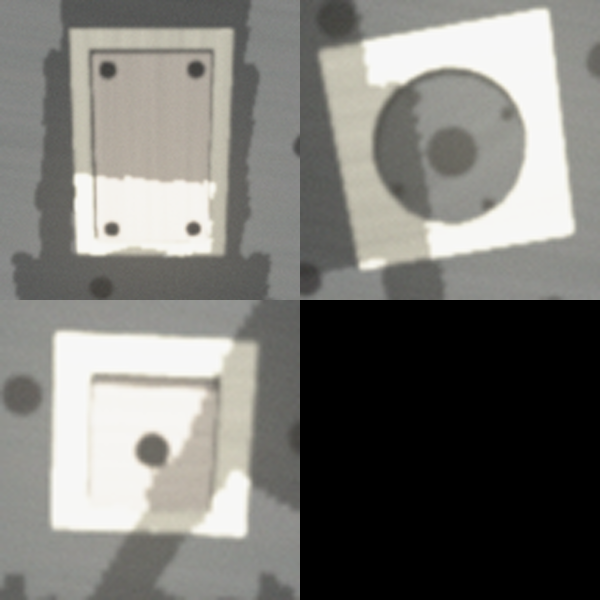

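The final composite shows the plate, flange and block flat on their outlines. Checking the centres from the holes and tile corners.

```bash
python3 - <<'E'
from h import *
def chk(n,o,sz,part,zp,tile,nm):
    c=wcam(n); k=sz/300; g=lambda ps,z:np.array([onplane(c,(o[0]+p[0]*k,o[1]+p[1]*k),z)*1e3 for p in ps])
    P=g(part,zp);T=g(tile,.004); print(nm,"part",P.mean(0).round(1),"tile",T.mean(0).round(1),"diff",(P.mean(0)-T.mean(0))[:2].round(1))
    d=lambda a:np.degrees(np.arctan2(*(a[3]-a[0]+a[2]-a[1])[1::-1])).round(2)
    if len(P)==4: print("   ang",d(P),d(T), np.linalg.norm(T-np.roll(T,-1,0),axis=1).round(1))
chk("w16",(180,91),140,[(108,70),(196,69),(194,229),(112,229)],.016,[(70,30),(234,29),(227,254),(75,254)],"plate")
chk("w17",(223,92),96,[(152,152)],.02,[(20,47),(249,9),(275,234),(60,269)],"flange")
chk("w18",(206,121),86,[(152,150)],.026,[(53,32),(257,41),(245,237),(52,229)],"block")
chk("w18",(206,121),86,[(91,82),(216,86),(211,217),(91,211)],.026,[(53,32),(257,41),(245,237),(52,229)],"block corners")
E
```

```text
plate part [632.1 117.2  16. ] tile [632.3 116.6   4. ] diff [-0.2  0.5]
   ang 8.75 8.12 [ 83.3 122.6  86.1 122.2]
flange part [459.  247.5  20. ] tile [458.2 248.1   4. ] diff [ 0.8 -0.6]
block part [ 626.6 -154.    26. ] tile [ 627.3 -154.1    4. ] diff [-0.7  0.1]
block corners part [ 626.7 -153.9   26. ] tile [ 627.3 -154.1    4. ] diff [-0.6  0.2]
   ang 7.26 6.46 [67.9 68.6 68.2 68.6]
```

All four parts are within about 1 mm and 1° of their outlines, and the gripper is clear. Handing in.

```bash
python3 -c "
from rig import manip; print(manip.sign_off())"
```

```text
the job is handed in; nothing more can be done
None
```

The stack was taken apart from the top down and handed in at about 38 s; the bush, block, flange and base plate each lie on their own tile, within about 1 mm of centre, with the block and plate within about 1° of square, by my camera measurements.

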